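Pop open the press-button tin against the ceramic stop

TASK

Open the round aluminium tin: move it across the pink shelf until it sits home against both ribs of the vee-shaped ceramic stop, then, with the tin braced there, press its red side button all the way in and hold it there for about a second, so that the lid is let go. Press firmly but without crushing the thin tin (no more than about 30 N), and leave it standing flat against the stop with its lid open and the button free; do not disturb the soap, tumbler, tweezers, lotion bottle, jar or nail brush.

Things in the scene. Friction and masses are not known exactly. Their poses are not given: they have to be found in the camera images.
- shelf: Fixed pale pink ceramic shelf on the counter, 240 (x) by 560 (y) by 22 mm thick; origin at the centre of its underside, top face at local z = 22 mm. Its +y axis points along its length to the end with the vee stop. A 12 mm high lip runs along its +x edge. It is set down anew in every episode.
- seat (a point): Point on the shelf's top face (shelf local x = -40, y = 170, z = 22 mm) where the tin's origin lies when the tin touches both ribs of the stop; axes as the shelf's.
- rack: Orange toothbrush rack, 50 x 130 x 80 mm, with two brushes standing to 170 mm; fixed on the shelf at local x = 82, y = -100 mm. Origin at the centre of its underside.
- stop: The fixed vee stop: two pink ceramic ribs, 75 mm long, 16 mm thick, 24 mm above the shelf top, forming a vee that opens to the shelf's -y. Each rib's face is 45 mm from the seat point, its normal 40 degrees to either side of the shelf's +y axis. Origin at the seat point, axes as the shelf's.
- tin: Loose round aluminium tin, 90 mm across, body 30 mm high, 37 mm with its flat lid, about 0.2 kg. Origin: centre of its underside. -x points out through the red button, +x to the hinge. It starts shut on the shelf, 60 to 140 mm short of the seat, button towards the shelf's -y within about 20 degrees. It slides at about 1 N, far less than the button needs, so unbraced it runs away.
- button_face (a point): Centre of the outer face of the red button, 18 wide by 12 mm high, 12 mm above the tin's underside; it stands 13 mm out from the tin's side when free (58 mm from the tin's axis) and 5 mm when fully in. Axes as the tin's.
- button (a joint): Travel of the button into the tin (towards the tin's +x), m: 0 free, 0.008 fully in; sprung: 2 N to start, 10 N fully in. The lid's catch lets go at about 0.007 (9 N), just before the end of its travel, and the button springs back when released.
- lid (a joint): Opening angle of the lid, rad: 0 shut and latched, 1.25 fully open. A light spring lifts it once the catch lets go and keeps it open; it cannot be pried up while latched, and it opens on its own when nothing is in its way (a gripper above it only holds it back until it leaves).
- lid_edge (a point): Top of the lid at its free edge over the button: 36.5 mm above the tin's underside when shut; rises as the lid opens.
- soap: Yellow soap bar 52 x 82 x 26 mm, loose at the back of the shelf; leave alone. Origin at the centre of its underside.
- tumbler: Clear glass tumbler, 60 mm across, 85 mm high, loose at the shelf's -y end; leave alone. Origin at the centre of its underside.
- tweezers: Chrome tweezers 95 x 15 x 7 mm, loose on the shelf's -y end; leave alone. Origin at the centre of the underside.
- lotion: Green bottle, 54 mm across, 150 mm high, on the counter beside the shelf; leave alone. Origin at the centre of its underside.
- jar: White jar, 64 mm across, 60 mm high, on the counter; leave alone. Origin at the centre of its underside.
- nailbrush: Wooden nail brush 40 x 90 x 32 mm, on the counter; leave alone. Origin at the centre of its underside.
Mind the look-alikes: they are no part of the job. There is more than one size of the tin; the one meant has the size given above.

How it is judged:
By the outcome, as a careful person would: the job done as asked, in the order asked, and still so for the second after the job is handed in, with the robot touching nothing.
It also fails if it takes over 58 s, if anything falls off the work surface, if the arm or the gripper's body presses on something with over 40 N, if the wrist force passes 120 N, or if a joint passes its speed limit or range.

ROBOT

A 6-joint arm with a two-finger parallel gripper is mounted at the origin on the work surface. World frame = base frame: x ahead of the robot, y to its left, z up, the work surface at z = 0. Lengths are in mm, angles in rad, forces in N, time in s.
With the tool pointing down it reaches from about 350 to 975 mm from the base axis. Payload 7.1 kg.
Tool frame: the origin (TCP) lies at the very end of the fingers, on their centre line; the grasp point (between the pads) lies 19 mm behind it; z points along the fingers, y is the direction in which the jaws open and shut (so a half turn about z gives the same grasp; the last joint's range is limited). The gripper opens to 88 mm and grips with 3 to 60 N. Pads are 20 mm wide; open, the fingers measure 115 mm over their backs; the gripper's body (75 mm by 178 mm) begins 61 mm behind the grasp point.
Start: joints at [-1.245, 0.423, 1.63, -0, 1.089, -0.019], TCP at [211.272, -588.191, 222.675] pointing down, gripper open.
Joint ranges: [-3, 3], [-0.9, 2.11], [0.09, 2.58], [-1.31, 4.45], [0.11, 2.69], [-2.54, 2.54]. Speed limits (rad/s): [2.39, 2.39, 3.01, 3.14, 3.14, 3.14].

INTERFACE

Orientations are given as a rotation vector (axis times angle).
In Python, from workcell import readout, imaging, close_job gives the robot as it stands.
- The arm moves only by the tool carry_out, never from a script. Its argument "rows" is a list of rows, each a list of 3 entries, a list of its own where there are three numbers: the shift along the tool's x, y, z in m, then the turn, a rotation vector about the tool's x, y, z in rad, then the closure, from 0 (fully open) to 1 (shut). In form: [[[dx, dy, dz], [wx, wy, wz], hand], ...]. A call has 1 to 12 rows; each row shifts and turns the commanded pose from where the row before left it, along the tool's axes as they then stand; what a row does not reach is not made up. A row lasts 1/12 s, in which the tool goes at most 41.7 mm and 7.16 degrees, less where a joint would pass 70% of its speed; a pose out of reach is approached as far as the arm can. A call with a gripper value outside its range is refused whole. The fingers move at their own pace and stop on an object; the grip force is fixed at half the most. Time passes only in rows, so rows that do not move let the fingers close. It gives the time, the measured TCP pose, the force and the opening at its end, in the units of the state.
- readout.get_obs(): the state, without advancing time (a new reading comes with each control period).
- imaging.get_image(name): name is "scene" or "top" or "wrist"; returns the picture (400x640x3 uint8, red, green, blue); there is no depth.
- imaging.camera_params(name): a dict with "fx", "fy", "cx", "cy" (pixels), "k1" (the pictures are not rectified: a ray, as slopes to the right and down, at radius r is drawn at 1 + k1 r^2 times it, then the intrinsics apply), "rvec" (rotation vector, rad) and "tvec" (3), from world to camera coordinates, as OpenCV has them; the wrist camera has in their place "T_tool_cam" (4x4, takes a point from camera to tool coordinates, whose origin is the TCP and whose axes are the flange's). Camera axes: x right, y down, z forward; pixel columns grow to the right and rows downward; lengths in mm; the calibration is good to about 2 mm. A picture is of the moment at which its call begins: read the wrist's pose just before it. camera_params takes no time and is no camera call.
- close_job(): hands the job in, once; it reports no verdict.
The state is a dict: "t": time; "qpos": joint angles; "qvel": joint speeds; "joint_torque": joint torques, N m; "ee_pos": TCP position; "orientation": TCP orientation; "ft_force": force on the tool from outside, world axes, zero at the start; "moment": the same for the moment, N m; "width": finger opening in mm.
Only numpy, scipy, OpenCV 4.12 (cv2) and the standard library are available. Lean on these libraries where they do the work, as an engineer would, in place of code of your own. Each camera call takes 0.05 s, during which the arm holds its last target.

## Working session

There is one attempt and no reset: what is moved stays moved. The work goes in short steps, Python scripts to look and compute and a tool call to move; the robot and the scene stay as the last step left them, time stands still between calls to the robot, and variables do not carry over. Pictures are saved under pics/ and viewed, and the job is handed in when it is done.

Besides the shell and the picture viewer there is one more tool, called after "Call:" as a command line: name --argument value ..., lists and objects as JSON in quotes. carry_out: Moves the arm, as the interface text tells. Its arguments: {"type":"object","properties":{"rows":{"type":"array","items":{"type":"array"}}},"required":["rows"]}

```bash
mkdir -p pics; ls; python3 - <<'E'
from workcell import readout, imaging
import cv2
o=readout.get_obs(); print(o)
for n in ["scene","top"]:
    im=imaging.get_image(n); cv2.imwrite(f"pics/{n}0.png",im[:,:,::-1]); print(n,imaging.camera_params(n))
print(imaging.camera_params("wrist"))
E
```

```text
pics
{'t': 0.0, 'qpos': array([-1.24500726e+00,  4.23816069e-01,  1.63071817e+00,  1.54880470e-05,
        1.08860839e+00, -1.90289280e-02]), 'qvel': array([ 5.10673788e-04, -9.37497262e-04, -5.49492796e-05,  1.58045160e-03,
       -1.12448839e-03, -1.42544847e-05]), 'joint_torque': array([ 9.30948408e-04, -5.44626367e+01, -2.73671436e+01,  6.43239263e-02,
        2.26484664e-02, -1.25785286e-04]), 'ee_pos': array([ 211.09239103, -587.65996172,  221.90610542]), 'orientation': array([-3.09350728e+00, -5.38685198e-01,  3.50506852e-04]), 'ft_force': array([0.17060176, 0.4084897 , 0.29873156]), 'moment': array([-0.00136753,  0.06818757,  0.00730187]), 'width': 88.04149908217136}
scene {'fx': 510.3675719657396, 'fy': 510.3675719657396, 'cx': 323.244992433741, 'cy': 189.88656152164808, 'k1': -0.15169874861293053, 'rvec': array([ 0.71905263,  2.7527455 , -0.92607434]), 'tvec': array([ 472.03117955, -160.18007339, 2002.09191455])}
top {'fx': 473.0791836841835, 'fy': 473.0791836841835, 'cx': 321.4679308655328, 'cy': 203.40134863750202, 'k1': -0.1427300440958319, 'rvec': array([ 2.17698476, -2.18996119,  0.09943678]), 'tvec': array([ -31.24318368,  564.51638475, 1750.79373278])}
{'fx': 293.29707072999554, 'fy': 293.29707072999554, 'cx': 319.60688025716854, 'cy': 200.8679546229357, 'k1': -0.01975493409622739, 'T_tool_cam': array([[-1.98235324e-04, -9.54083384e-01, -2.99541077e-01,
         8.20981020e+01],
       [ 9.99999768e-01,  6.25420606e-06, -6.81717225e-04,
         1.17823855e+00],
       [ 6.52288469e-04, -2.99541143e-01,  9.54083161e-01,
        -1.61649774e+02],
       [ 0.00000000e+00,  0.00000000e+00,  0.00000000e+00,
         1.00000000e+00]])}
```

View pics/scene0.png

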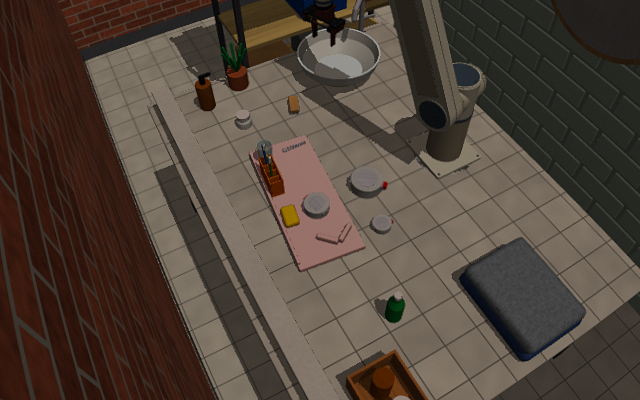

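View pics/top0.png

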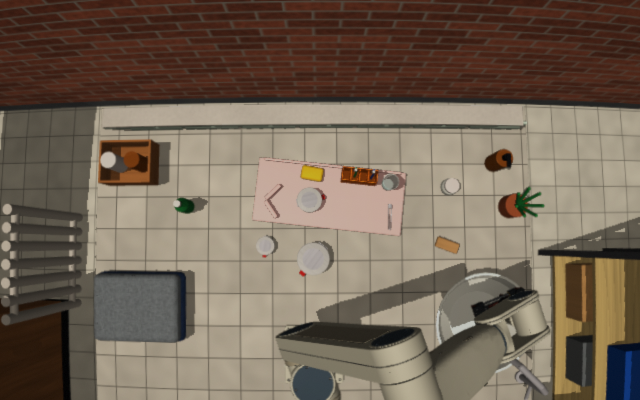

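Three tins show in the top view: (310,200) on the shelf, (265,245) small, on the counter, and (313,257) large, on the counter. The one on the shelf fits the description. I'll confirm its size in an enlarged crop and measure it.

```bash
cat > h.py <<'E'
import numpy as np, cv2
from workcell import imaging, readout
from scipy.spatial.transform import Rotation as R
def norm(px,p):
    px=np.atleast_2d(np.array(px,float)); d=np.c_[(px[:,0]-p['cx'])/p['fx'],(px[:,1]-p['cy'])/p['fy']]
    u=d.copy()
    for _ in range(20): u=d/(1+p['k1']*(u**2).sum(1,keepdims=True))
    return u
def ray(name,px,obs=None):
    p=imaging.camera_params(name); u=norm(px,p); v=np.c_[u,np.ones(len(u))]
    if name=='wrist':
        T=p['T_tool_cam']; Rt=R.from_rotvec(obs['orientation']).as_matrix()
        return obs['ee_pos']+Rt@T[:3,3], v@(Rt@T[:3,:3]).T
    Rm=R.from_rotvec(p['rvec']).as_matrix()
    return -Rm.T@np.array(p['tvec']), v@Rm
def onz(name,px,z,obs=None):
    c,d=ray(name,px,obs); t=(z-c[2])/d[:,2]; return c+d*t[:,None]
def proj(name,P,obs=None):
    p=imaging.camera_params(name);P=np.atleast_2d(P)
    if name=='wrist':
        T=p['T_tool_cam']; Rt=R.from_rotvec(obs['orientation']).as_matrix()
        X=(P-obs['ee_pos']-Rt@T[:3,3])@(Rt@T[:3,:3])
    else: X=P@R.from_rotvec(p['rvec']).as_matrix().T+p['tvec']
    u=X[:,:2]/X[:,2:]; u=u*(1+p['k1']*(u**2).sum(1,keepdims=True))
    return u*[p['fx'],p['fy']]+[p['cx'],p['cy']]
E
python3 - <<'E'
from h import *
im=cv2.imread('pics/top0.png')
cv2.imwrite('pics/topcrop.png',cv2.resize(im[145:285,230:430],None,fx=4,fy=4,interpolation=cv2.INTER_CUBIC))
im2=cv2.imread('pics/scene0.png')
cv2.imwrite('pics/scenecrop.png',cv2.resize(im2[130:280,235:425],None,fx=4,fy=4,interpolation=cv2.INTER_CUBIC))
hsv=cv2.cvtColor(im,cv2.COLOR_BGR2HSV).astype(int)
print(im[185,340],hsv[185,340],hsv[185,240],hsv[200,310],hsv[197,323])
m=((hsv[...,0]>168)|(hsv[...,0]<8))&(hsv[...,1]>30)&(hsv[...,1]<110)&(hsv[...,2]>120)
m=m.astype(np.uint8); m[:140]=0;m[250:]=0
n,l,s,c=cv2.connectedComponentsWithStats(m); i=1+s[1:,4].argmax(); print(s[i])
ct=max(cv2.findContours((l==i).astype(np.uint8),0,1)[0],key=cv2.contourArea)
hull=cv2.convexHull(ct); 
w=onz('top',hull[:,0,:],22)[:,:2].astype(np.float32); r=cv2.minAreaRect(w); print(r, cv2.boxPoints(r))
red=((hsv[...,0]>174)|(hsv[...,0]<6))&(hsv[...,1]>150)&(hsv[...,2]>80)
n,l,s,c=cv2.connectedComponentsWithStats(red.astype(np.uint8))
for i in range(1,n):
  if 230<c[i][0]<430 and 150<c[i][1]<290: print(s[i],c[i],onz('top',c[i],36))
E
```

```text
[154 168 197] [ 10  56 197] [ 20  47 141] [ 10  19 165] [  1 229 106]
[267 189  13  29  58]
((565.8492431640625, 148.7135772705078), (104.87361907958984, 41.10211944580078), 4.640874862670898) [[511.92157 164.9546 ]
 [515.24713 123.98723]
 [619.7769  132.47255]
 [616.45135 173.43993]]
[322 195   3   5  11] [323.         196.72727273] [[588.21473371 -40.35367705  36.        ]]
[263 255   3   2   5] [263.8 255.6] [[370.66369465 180.13492886  36.        ]]
[300 271   5   5  17] [301.94117647 273.17647059] [[305.35779395  39.19115892  36.        ]]
```

View pics/topcrop.png

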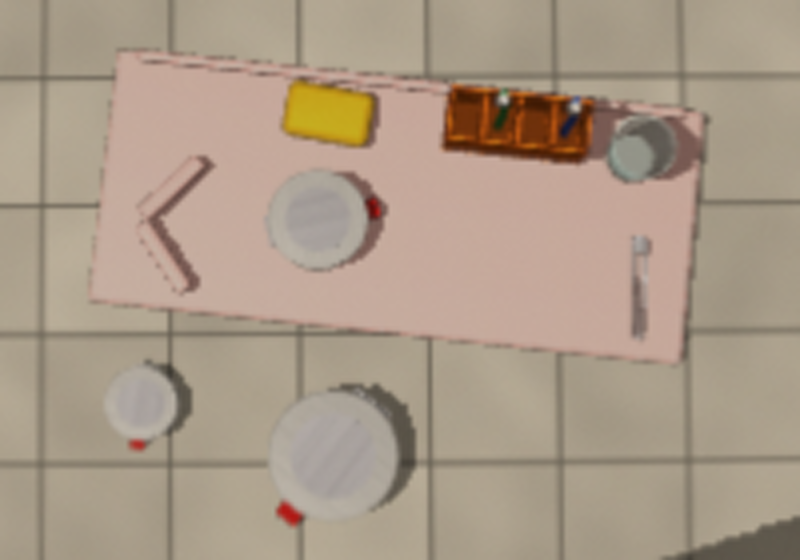

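View pics/scenecrop.png

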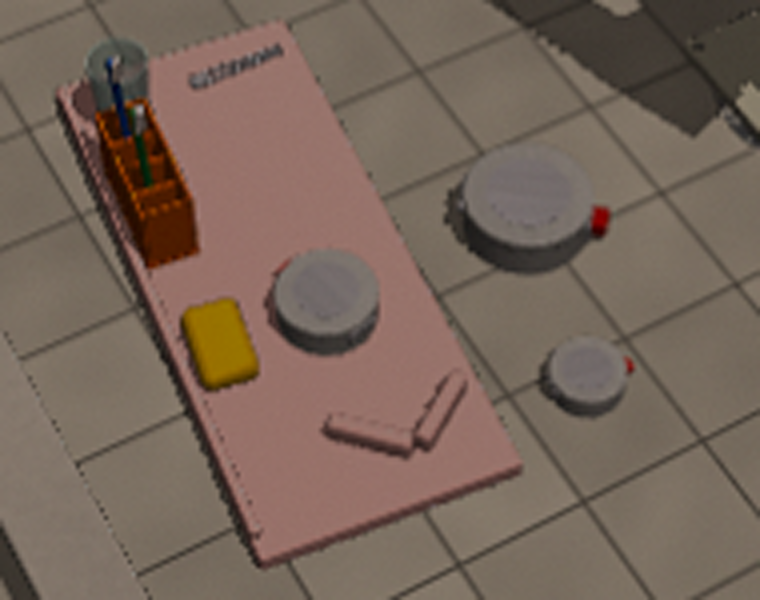

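```bash
cat >> h.py <<'E'
def delta(tpos,tyaw,obs=None):
    """shift in tool axes (current orientation) to tpos, and turn rotvec for tool x at world yaw tyaw, z down"""
    o=obs or readout.get_obs(); Rt=R.from_rotvec(o['orientation'])
    T=R.from_matrix(np.array([[np.cos(tyaw),np.sin(tyaw),0],[np.sin(tyaw),-np.cos(tyaw),0],[0,0,-1]]).T.T)
    return Rt.inv().apply(np.array(tpos)-o['ee_pos'])/1000,(Rt.inv()*T).as_rotvec()
E
python3 - <<'E'
from h import *
im=cv2.imread('pics/top0.png')
lab=cv2.cvtColor(im,cv2.COLOR_BGR2HSV).astype(int)
m=((lab[...,0]<14)|(lab[...,0]>170))&(lab[...,1]>35)&(lab[...,2]>90)
m=m.astype(np.uint8); m[:150]=0;m[245:]=0;m[:,:240]=0;m[:,420:]=0
n,l,s,c=cv2.connectedComponentsWithStats(m); i=1+s[1:,4].argmax(); print(s[i])
cv2.imwrite('pics/m.png',cv2.resize((l==i).astype(np.uint8)[145:285,230:430]*255,None,fx=3,fy=3))
hull=cv2.convexHull(max(cv2.findContours((l==i).astype(np.uint8),0,1)[0],key=cv2.contourArea))
w=onz('top',hull[:,0,:],24)[:,:2].astype(np.float32); r=cv2.minAreaRect(w); print(r)
# tin centre by crop estimate
print(onz('top',[[230+318/4,145+219/4]],22+37))
# rib apex outer etc
print(delta([570,-60,240],np.pi/2+0.0))
E
```

```text
[ 252  157  154   79 8317]
((592.9913330078125, -64.0489501953125), (561.6553955078125, 243.63186645507812), 83.49089813232422)
[[575.09954077   9.63969029  59.        ]]
(array([ 0.51615184, -0.37538989, -0.01748639]), array([-1.19533111e-03, -8.50259946e-04, -1.22596460e+00]))
```

The on-shelf tin measures about 25 px across (90 mm) in the crop; the other two come out at about 65 mm and 117 mm. The shelf fits as 562 x 244 mm, centred at (593,-64) with +y at yaw 83.5°. The tin is at about (575,10). I'll move to a hover above it.

Call:
carry_out --rows '[[[0.032, -0.0234, -0.001], [0, 0, 0], 0], [[0.032, -0.0234, -0.001], [0, 0, 0], 0], [[0.032, -0.0234, -0.001], [0, 0, 0], 0], [[0.032, -0.0234, -0.001], [0, 0, 0], 0], [[0.032, -0.0234, -0.001], [0, 0, 0], 0], [[0.032, -0.0234, -0.001], [0, 0, 0], 0], [[0.032, -0.0234, -0.001], [0, 0, 0], 0], [[0.032, -0.0234, -0.001], [0, 0, 0], 0], [[0.032, -0.0234, -0.001], [0, 0, 0], 0], [[0.032, -0.0234, -0.001], [0, 0, 0], 0], [[0.032, -0.0234, -0.001], [0, 0, 0], 0], [[0.032, -0.0234, -0.001], [0, 0, 0], 0]]'

```text
t: 1.1
ee_pos: [478.3, -192.2, 234.6]
orientation: [-3.095, -0.539, 0.0]
ft_force: [0.7, -0.9, 0.7]
width: 87.9
```

Call:
carry_out --rows '[[[0.032, -0.0234, -0.001], [0, 0, 0], 0], [[0.032, -0.0234, -0.001], [0, 0, 0], 0], [[0.032, -0.0234, -0.001], [0, 0, 0], 0], [[0.032, -0.0234, -0.001], [0, 0, 0], 0]]'

```text
t: 1.43
ee_pos: [567.1, -60.8, 238.5]
orientation: [-3.095, -0.539, 0.001]
ft_force: [0.7, -0.5, -0.1]
width: 87.4
```

Call:
carry_out --rows '[[[0, 0, 0], [0, 0, -0.123], 0], [[0, 0, 0], [0, 0, -0.123], 0], [[0, 0, 0], [0, 0, -0.123], 0], [[0, 0, 0], [0, 0, -0.123], 0], [[0, 0, 0], [0, 0, -0.123], 0], [[0, 0, 0], [0, 0, -0.123], 0], [[0, 0, 0], [0, 0, -0.123], 0], [[0, 0, 0], [0, 0, -0.123], 0], [[0, 0, 0], [0, 0, -0.123], 0], [[0, 0, 0], [0, 0, 0], 0], [[0, 0, 0], [0, 0, 0], 0]]'

```text
t: 2.35
ee_pos: [566.4, -62.7, 238.4]
orientation: [-2.353, -2.081, 0.001]
ft_force: [-1.0, -1.2, 0.5]
width: 87.8
```

```bash
cat > snap.py <<'E'
import sys; from h import *; import pickle
o=readout.get_obs(); im=imaging.get_image('wrist')[:,:,::-1]
cv2.imwrite(f'pics/{sys.argv[1]}.png',im); pickle.dump(o,open(f'pics/{sys.argv[1]}.pkl','wb'))
print(o['t'],o['ee_pos'],o['orientation'],o['ft_force'])
E
python3 snap.py w1
```

```text
2.35 [566.37842174 -62.72967787 238.41667905] [-2.35313121e+00 -2.08073664e+00  5.14847751e-04] [-1.04221017 -1.19589373  0.49308217]
```

View pics/w1.png

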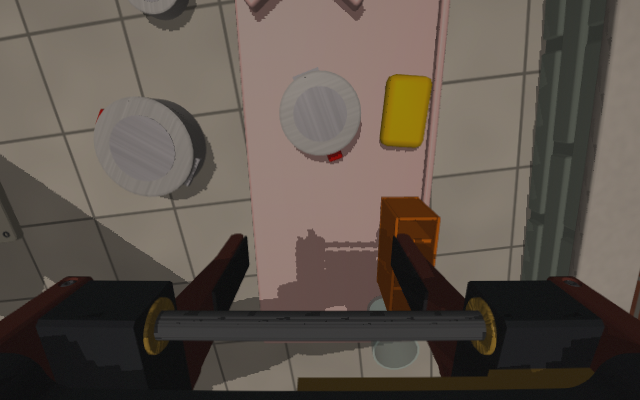

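The wrist view shows the tin at (320,112), its red button at (334,156), the soap at (407,110) and the vee cut off at the top edge. I'll step forward to see both.

Call:
carry_out --rows '[[[0.04, 0, 0], [0, 0, 0], 0], [[0.04, 0, 0], [0, 0, 0], 0], [[0, 0, 0], [0, 0, 0], 0], [[0, 0, 0], [0, 0, 0], 0], [[0, 0, 0], [0, 0, 0], 0]]'

```text
t: 2.82
ee_pos: [575.9, 16.6, 238.5]
orientation: [-2.35, -2.085, 0.001]
ft_force: [0.9, -0.7, 0.0]
width: 87.5
```

```bash
python3 snap.py w2
```

```text
2.8167 [575.91455194  16.64893239 238.51101856] [-2.35032348e+00 -2.08458050e+00  8.26349165e-04] [ 0.8845665  -0.74120899  0.0361926 ]
```

View pics/w2.png

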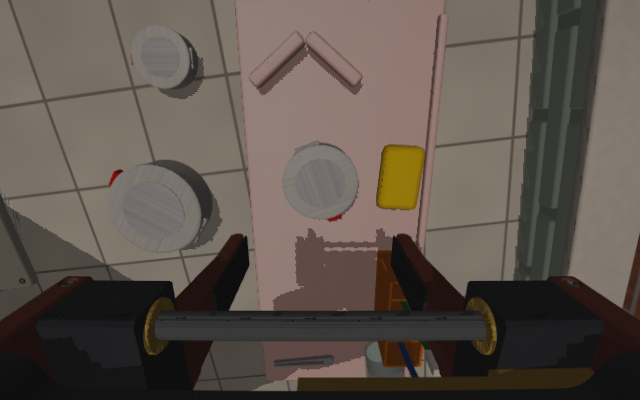

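```bash
python3 - <<'E'
from h import *; import pickle
for n in ['w1','w2']:
    o=pickle.load(open(f'pics/{n}.pkl','rb')); im=cv2.imread(f'pics/{n}.png'); hsv=cv2.cvtColor(im,cv2.COLOR_BGR2HSV).astype(int)
    red=(((hsv[...,0]>174)|(hsv[...,0]<5))&(hsv[...,1]>170)&(hsv[...,2]>70)).astype(np.uint8); red[240:]=0; red[:,:250]=0;red[:,400:]=0
    k,l,s,c=cv2.connectedComponentsWithStats(red); i=1+s[1:,4].argmax()
    b=onz('wrist',c[i],40,o)[0]
    g=((hsv[...,1]<40)&(hsv[...,2]>70)).astype(np.uint8); g=cv2.morphologyEx(g,cv2.MORPH_OPEN,np.ones((5,5),np.uint8))
    k,l,s,c2=cv2.connectedComponentsWithStats(g); v=112 if n=='w1' else 180; i2=l[v,320]; print(s[i2])
    ct=max(cv2.findContours((l==i2).astype(np.uint8),0,1)[0],key=cv2.contourArea)[:,0]
    w=onz('wrist',ct,57,o)[:,:2].astype(np.float32); e=cv2.fitEllipse(w); (x,y),r=cv2.minEnclosingCircle(w)
    print(n,'red',c[i],s[i],b,'ell',e,'circ',x,y,r)
    # button top ledge visible
o=pickle.load(open('pics/w2.pkl','rb')); im=cv2.imread('pics/w2.png')
cv2.imwrite('pics/w2c.png',cv2.resize(im[20:230,230:440],None,fx=3.3,fy=2.8,interpolation=cv2.INTER_CUBIC))
ys=onz('wrist',[[251,78],[302,44],[308,44],[361,80]],46,o); print(ys)
E
```

```text
[ 279   68   82   87 5505]
w1 red [334.54545455 156.13636364] [129   0  46  14 506] [587.53546184 -38.96543913  40.        ] ell ((575.3594970703125, 13.474308967590332), (90.54316711425781, 91.8778076171875), 21.378955841064453) circ 575.419677734375 14.760287284851074 47.46567153930664
[ 282  142   76   77 4563]
w2 red [334.91428571 217.91428571] [172   0  10   7  47] [589.04088539 -40.25497193  40.        ] ell ((575.1961669921875, 14.024112701416016), (90.27874755859375, 93.29988861083984), 4.528791904449463) circ 575.048095703125 15.214435577392578 47.947845458984375
[[512.93516177 140.03650471  46.        ]
 [574.52908502 167.29271495  46.        ]
 [581.01685496 166.50315951  46.        ]
 [635.38570268 123.0680569   46.        ]]
```

View pics/w2c.png

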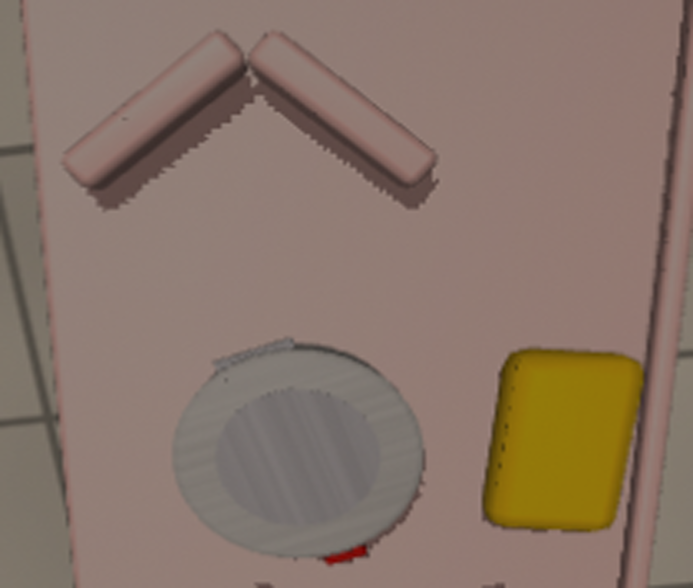

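```bash
python3 - <<'E'
from h import *
y=np.deg2rad(103.5); u=np.array([np.cos(y),np.sin(y)]); c=np.array([575.3,12.8])
p=c-72*u; d=delta([*p,120],y); print(p,d)
E
```

```text
[592.1080662  -57.21063427] (array([-0.0707599 ,  0.02493292,  0.11857161]), array([-3.62658874e-04,  3.02507543e-04, -3.56082908e-01]))
```

Call:
carry_out --rows '[[[-0.0355, 0.0125, 0], [0, 0, 0], 0.43], [[-0.0355, 0.0125, 0], [0, 0, 0], 0.43], [[0, 0, 0], [0, 0, -0.119], 0.43], [[0, 0, 0], [0, 0, -0.119], 0.43], [[0, 0, 0], [0, 0, -0.119], 0.43], [[0, 0, 0.04], [0, 0, 0], 0.43], [[0, 0, 0.04], [0, 0, 0], 0.43], [[0, 0, 0.04], [0, 0, 0], 0.43], [[0, 0, 0], [0, 0, 0], 0.43], [[0, 0, 0], [0, 0, 0], 0.43], [[0, 0, 0], [0, 0, 0], 0.43]]'

```text
t: 3.78
ee_pos: [593.6, -57.7, 120.4]
orientation: [1.943, 2.467, 0.001]
ft_force: [0.0, -0.1, 0.3]
width: 50.1
```

```bash
python3 snap.py w3
```

```text
3.7833 [593.56985899 -57.68196488 120.41226595] [1.94274627e+00 2.46683261e+00 1.49379142e-03] [ 0.03880794 -0.0904952   0.25310069]
```

View pics/w3.png

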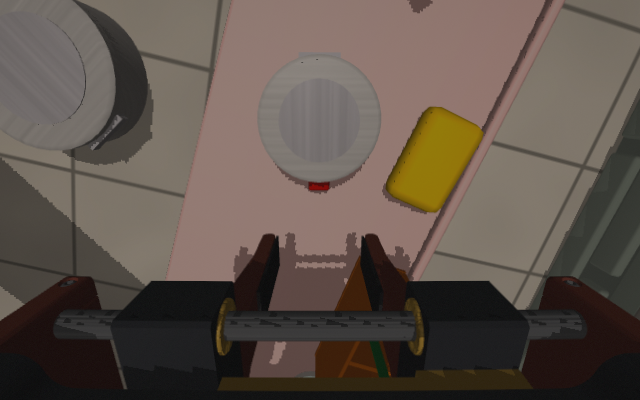

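The button (319,186), tin centre (319,118), hinge (319,55) and the midpoint of the fingers are all in line. I'll check the rack corner's clearance before descending.

```bash
python3 - <<'E'
from h import *; import pickle
o=pickle.load(open('pics/w3.pkl','rb'))
print(onz('wrist',[[360,258],[408,270]],102,o)); print('btn',onz('wrist',[[319,186]],40,o),'tin',onz('wrist',[[319.5,118.5]],59,o), onz('wrist',[[258,118.5],[380.5,118.5]],59,o))
Rt=R.from_rotvec(o['orientation']).inv()
for P in onz('wrist',[[360,258],[408,270],[388,190]],102,o): print(Rt.apply(P-o['ee_pos']))
print(Rt.apply([575.3,12.8,0]-o['ee_pos']))
E
```

```text
[[623.90505182 -66.92540553 102.        ]
 [659.06512829 -68.15713408 102.        ]]
btn [[588.35428455 -39.58197318  40.        ]] tin [[575.64702776  14.95470656  59.        ]] [[531.75870902   4.43610953  59.        ]
 [619.17201723  25.48997737  59.        ]]
[-16.08389881  27.29143467  18.47058335]
[-25.52255398  61.18325752  18.53589074]
[32.22365638 43.13631318 18.46571435]
[ 72.8816378   -1.44991031 120.36101339]
```

```bash
python3 - <<'E'
from h import *; import pickle
for n in ['w1','w3']:
    o=pickle.load(open(f'pics/{n}.pkl','rb'))
    print(proj('wrist',[[646,-105,102],[695,-111,102],[646,-105,22],[575.5,13,59]],o))
o=pickle.load(open('pics/w1.pkl','rb')); print(onz('wrist',[[382,197],[414,197],[438,216]],102,o),onz('wrist',[[382,197],[414,197]],22,o))
E
python3 - <<'E'
import cv2
cv2.imwrite('pics/w3c.png',cv2.resize(cv2.imread('pics/w3.png')[220:400,220:460],None,fx=3,fy=3))
E
```

```text
[[397.62197235 218.7269017 ]
 [442.82005069 218.66432604]
 [382.63657492 197.55685908]
 [319.96012895 114.04152844]]
[[374.71777846 309.59143565]
 [434.76476472 328.59957266]
 [360.21776551 256.97584538]
 [318.68319974 121.12712123]]
[[ 630.58520393  -78.28393482  102.        ]
 [ 664.38473441  -82.44134249  102.        ]
 [ 689.76573398 -107.23844381  102.        ]] [[ 645.19459517 -104.11257593   22.        ]
 [ 688.06571621 -109.3858068    22.        ]]
```

View pics/w3c.png

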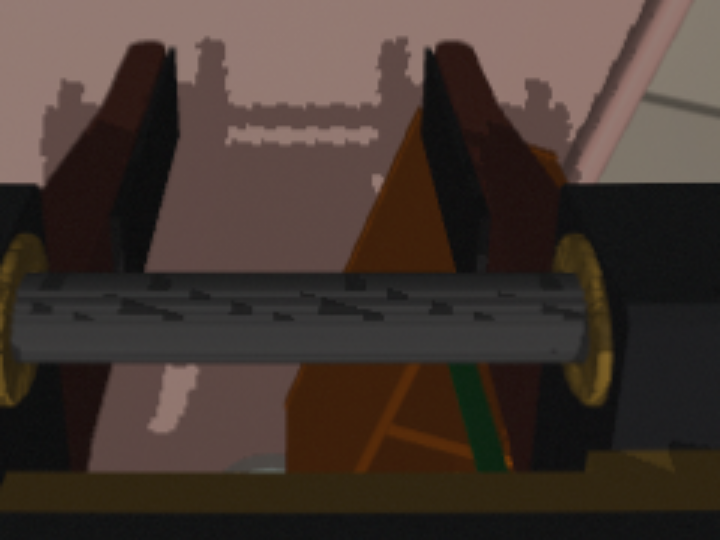

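The orange corner at (360,257) is the rack's base corner. It lands exactly where the shelf fit predicts, so the rack is clear. I'll descend.

Call:
carry_out --rows '[[[0, -0.0014, 0.031], [0, 0, 0], 0.43], [[0, 0, 0.031], [0, 0, 0], 0.43], [[0, 0, 0.02], [0, 0, 0], 0.43], [[0, 0, 0.009], [0, 0, 0], 0.43], [[0, 0, 0], [0, 0, 0], 0.43], [[0, 0, 0], [0, 0, 0], 0.43], [[0, 0, 0], [0, 0, 0], 0.43]]'

```text
t: 4.42
ee_pos: [592.9, -57.4, 29.9]
orientation: [1.94, 2.467, 0.003]
ft_force: [0.4, -0.4, 0.5]
width: 50.1
```

```bash
python3 snap.py w4
```

```text
4.4167 [592.86089065 -57.3616671   29.88372835] [1.94017215 2.46703311 0.00290876] [ 0.40958824 -0.4311132   0.46675459]
```

View pics/w4.png

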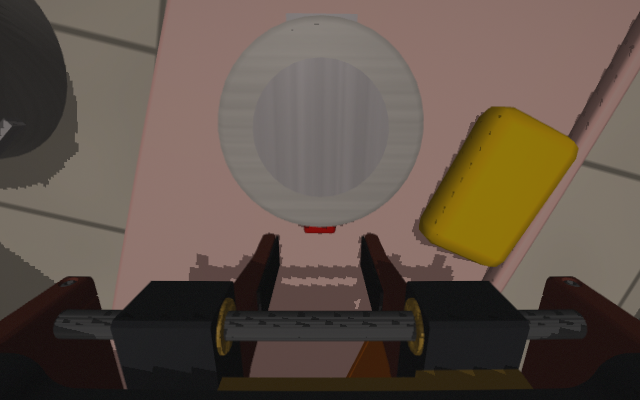

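Call:
carry_out --rows '[[[0.01, 0, 0.0015], [0, 0, 0], 0.43], [[0.009, 0, 0.001], [0, 0, 0], 0.43], [[0.004, 0, 0], [0, 0, 0], 0.43], [[0.003, 0, 0], [0, 0, 0], 0.43], [[0.005, 0.001, 0], [0, 0, 0], 0.43], [[0.005, 0.001, 0], [0, 0, 0], 0.43], [[0.005, 0.001, 0], [0, 0, 0], 0.43], [[0.005, 0.001, 0], [0, 0, 0], 0.43], [[0, 0, 0], [0, 0, 0], 0.43], [[0, 0, 0], [0, 0, 0], 0.43]]'

```text
t: 5.3
ee_pos: [584.0, -11.0, 25.1]
orientation: [-1.941, -2.47, 0.0]
ft_force: [-0.1, -0.3, -0.3]
width: 50.1
```

```bash
python3 snap.py w5
```

```text
5.3 [584.04030759 -11.04741857  25.0596246 ] [-1.94116940e+00 -2.46970477e+00  1.13865831e-04] [-0.10929376 -0.3416439  -0.32515014]
```

View pics/w5.png

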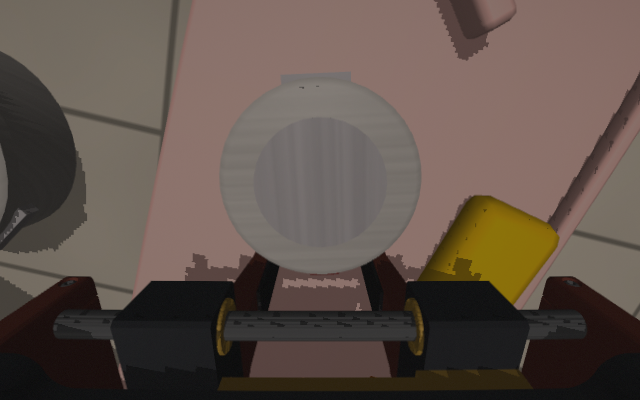

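```bash
cat > tin.py <<'E'
import sys; from h import *; import pickle
n=sys.argv[1]; o=pickle.load(open(f'pics/{n}.pkl','rb')); a=list(map(float,sys.argv[2:]))  # left,right,top,bottom px of lid, row of lr
L,Rr,T,B,v,u=a
P=onz('wrist',[[L,v],[Rr,v],[u,B]],57,o); Rt=R.from_rotvec(o['orientation']).inv()
loc=Rt.apply(P-o['ee_pos']); print('width',np.linalg.norm(P[0]-P[1]),'tool xy of l,r,bottom',loc.round(1))
c=o['ee_pos']+Rt.inv().apply([loc[2,0]+45,(loc[0,1]+loc[1,1])/2,0]); print('centre',c)
print('to seat in tool',Rt.apply(np.array([572,108,0])-c))
E
python3 tin.py w5 219.5 421 78 274 175 320
```

```text
width 91.08804586039662 tool xy of l,r,bottom [[ 53.  -45.6 -31.9]
 [ 53.   45.5 -31.9]
 [  2.2  -0.2 -31.9]]
centre [572.80950256  34.77160941  25.06948246]
to seat in tool [71.34133074 16.52068988 25.08012693]
```

Call:
carry_out --rows '[[[0.003, 0.0007, -0.001], [0, 0, 0], 0.43], [[0.005, 0.0012, -0.001], [0, 0, 0], 0.43], [[0.006, 0.0014, 0], [0, 0, 0], 0.43], [[0.006, 0.0014, 0], [0, 0, 0], 0.43], [[0.006, 0.0014, 0], [0, 0, 0], 0.43], [[0.006, 0.0014, 0], [0, 0, 0], 0.43], [[0.006, 0.0014, 0], [0, 0, 0], 0.43], [[0.006, 0.0014, 0], [0, 0, 0], 0.43], [[0.006, 0.0014, 0], [0, 0, 0], 0.43], [[0.005, 0.0012, 0], [0, 0, 0], 0.43], [[0.003, 0.0008, 0], [0, 0, 0], 0.43], [[0, 0, 0], [0, 0, 0], 0.43]]'

```text
t: 6.35
ee_pos: [583.8, 48.9, 27.2]
orientation: [-1.941, -2.47, -0.0]
ft_force: [0.5, -0.2, -0.2]
width: 49.8
```

```bash
python3 snap.py w6
```

```text
6.35 [583.77750332  48.87557707  27.16884582] [-1.94115376e+00 -2.47000500e+00 -1.98852930e-04] [ 0.48630967 -0.17539018 -0.17507991]
```

View pics/w6.png

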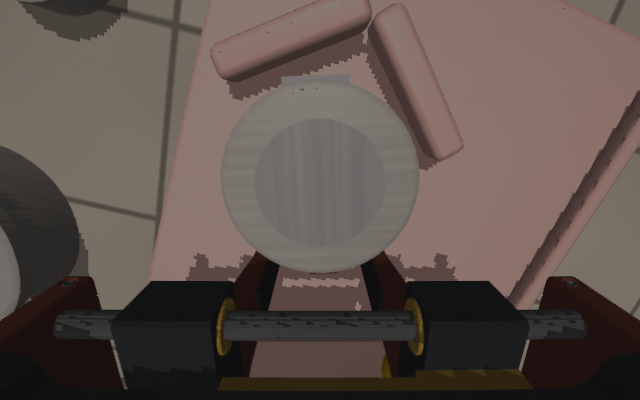

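```bash
python3 tin.py w6 221 419 78 272 175 320; python3 - <<'E'
from h import *; import pickle
im=cv2.imread('pics/w6.png'); cv2.imwrite('pics/w6c.png',cv2.resize(im[0:180,190:480],None,fx=2.7,fy=2.7,interpolation=cv2.INTER_CUBIC))
s0=np.array([593,-64.]);th=np.deg2rad(83.5)
yh=np.array([np.cos(th),np.sin(th)]); xh=np.array([yh[1],-yh[0]])
seat=s0-40*xh+170*yh; print(seat)
o=pickle.load(open('pics/w6.pkl','rb'))
for sg in (1,-1):
    a=np.deg2rad(40)*sg; n=yh*np.cos(a)+xh*np.sin(a); t=np.array([-n[1],n[0]])
    for k in (-37.5,0,37.5):
        for d in (45,61):
            P=seat+n*d+t*k; print(sg,d,k,proj('wrist',[[*P,46]],o).round(1), proj('wrist',[[*P,46]],pickle.load(open('pics/w2.pkl','rb'))).round(1))
E
```

```text
width 90.95211599163308 tool xy of l,r,bottom [[ 52.5 -45.7 -29.8]
 [ 52.5  45.3 -29.8]
 [  2.1  -0.2 -29.8]]
centre [572.46560791  94.54741169  27.17606147]
to seat in tool [13.17723589  2.72642945 27.17819488]
[572.50167211 109.43534402]
1 45 -37.5 [[443.2 172.6]] [[358.1  89.8]]
1 61 -37.5 [[473.3 156.7]] [[367.6  78.2]]
1 45 0 [[411.8 103.6]] [[332.9  67. ]]
1 61 0 [[443.6  85.5]] [[342.4  54.9]]
1 45 37.5 [[375.4  24.7]] [[306.7  43.2]]
1 61 37.5 [[408.9   4. ]] [[316.   30.6]]
-1 45 -37.5 [[374.5  24.4]] [[306.3  43.2]]
-1 61 -37.5 [[363.4 -15.8]] [[296.6  30.8]]
-1 45 0 [[293.6  56.4]] [[280.9  67.4]]
-1 61 0 [[280.2  18.3]] [[271.1  55.4]]
-1 45 37.5 [[217.3  87.1]] [[256.6  90.6]]
-1 61 37.5 [[201.8  51.1]] [[246.7  79.2]]
```

View pics/w6c.png

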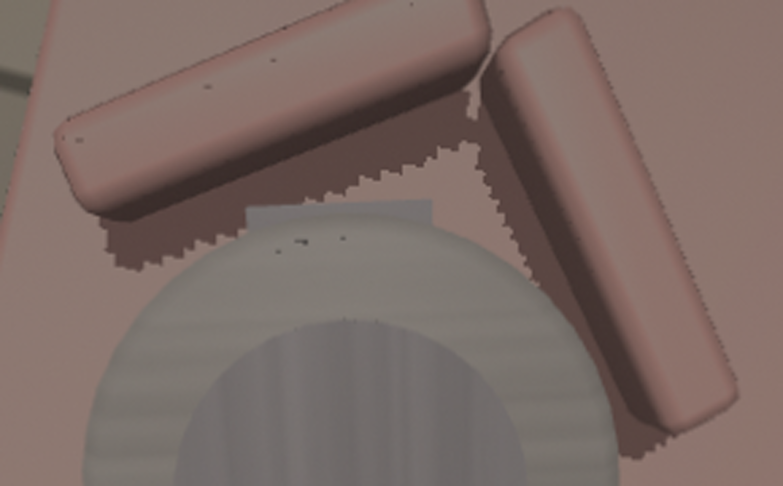

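Call:
carry_out --rows '[[[0.003, 0, 0], [0, 0, 0], 0.43], [[0.003, 0, 0], [0, 0, 0], 0.43], [[0.002, 0, 0], [0, 0, 0], 0.43], [[0.001, 0, 0], [0, 0, 0], 0.43], [[0, 0, 0], [0, 0, 0], 0.43]]'

```text
t: 6.82
ee_pos: [581.6, 57.0, 27.2]
orientation: [-1.942, -2.47, 0.0]
ft_force: [-0.2, 0.6, 0.2]
width: 49.9
```

```bash
python3 snap.py w7
```

```text
6.8167 [581.5989856   57.01912933  27.16627312] [-1.94176505e+00 -2.46954927e+00  5.91800570e-05] [-0.22532347  0.58315064  0.2033358 ]
```

View pics/w7.png

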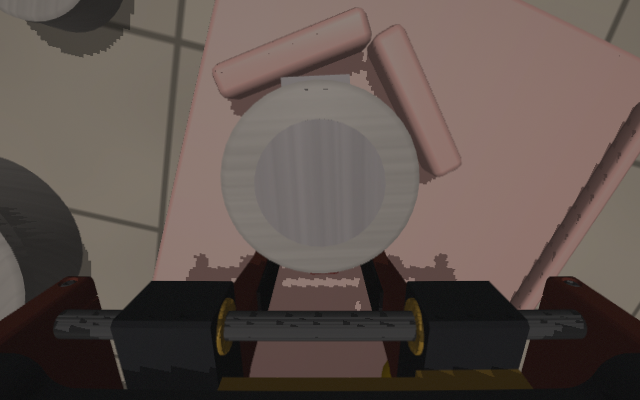

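No rib contact yet: the lid is still centred at (320,175) and the force is about 0. I'll creep forward.

Call:
carry_out --rows '[[[0.001, 0, 0], [0, 0, 0], 0.43], [[0.001, 0, 0], [0, 0, 0], 0.43], [[0.001, 0, 0], [0, 0, 0], 0.43], [[0, 0, 0], [0, 0, 0], 0.43]]'

```text
t: 7.2
ee_pos: [580.9, 59.9, 27.2]
orientation: [-1.942, -2.47, 0.0]
ft_force: [-0.5, -0.4, 0.6]
width: 49.9
```

Call:
carry_out --rows '[[[0.001, 0, 0], [0, 0, 0], 0.43], [[0.001, 0, 0], [0, 0, 0], 0.43], [[0, 0, 0], [0, 0, 0], 0.43]]'

```text
t: 7.45
ee_pos: [580.5, 61.9, 27.2]
orientation: [-1.942, -2.469, -0.0]
ft_force: [0.2, -0.2, -0.5]
width: 50.1
```

Call:
carry_out --rows '[[[0.001, 0, 0], [0, 0, 0], 0.43], [[0, 0, 0], [0, 0, 0], 0.43]]'

```text
t: 7.62
ee_pos: [580.3, 62.8, 27.2]
orientation: [-1.942, -2.47, -0.0]
ft_force: [0.4, -0.4, -0.7]
width: 49.8
```

```bash
python3 snap.py w8; python3 -c "
import cv2;im=cv2.imread('pics/w8.png');cv2.imwrite('pics/w8c.png',cv2.resize(im[0:290,190:480],None,fx=2,fy=2,interpolation=cv2.INTER_CUBIC))"
```

```text
7.6167 [580.25221601  62.82283791  27.20026469] [-1.94193872e+00 -2.46950552e+00 -9.27716251e-05] [ 0.39726119 -0.39811813 -0.70844027]
```

View pics/w8c.png

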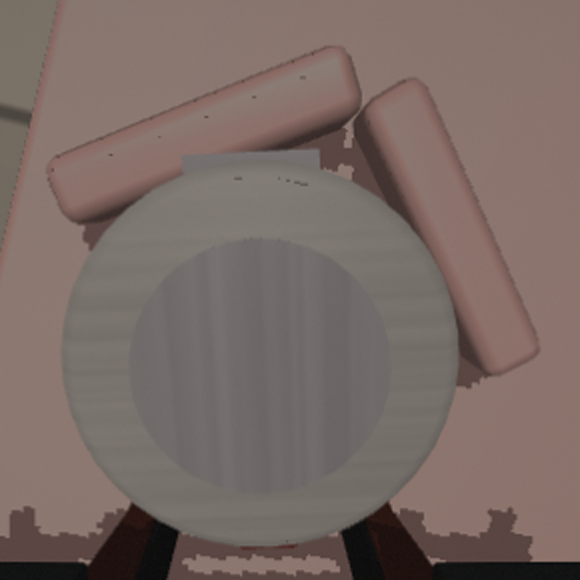

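Call:
carry_out --rows '[[[0.001, 0.0003, 0], [0, 0, 0], 0.43], [[0, 0, 0], [0, 0, 0], 0.43]]'

```text
t: 7.83
ee_pos: [580.4, 63.7, 27.2]
orientation: [1.942, 2.469, -0.0]
ft_force: [-0.1, -0.6, 0.4]
width: 50.1
```

Call:
carry_out --rows '[[[0.001, 0.0003, 0], [0, 0, 0], 0.43], [[0, 0, 0], [0, 0, 0], 0.43]]'

```text
t: 8.0
ee_pos: [580.7, 64.2, 27.3]
orientation: [1.941, 2.469, -0.001]
ft_force: [0.4, -5.6, 0.6]
width: 50.3
```

Call:
carry_out --rows '[[[0.001, 0.0003, 0], [0, 0, 0], 0.43], [[0, 0, 0], [0, 0, 0], 0.43]]'

```text
t: 8.17
ee_pos: [580.9, 64.7, 27.4]
orientation: [1.94, 2.469, -0.001]
ft_force: [1.5, -9.9, 0.2]
width: 50.3
```

The contact force is about 10 N and splits to roughly 8 N on the left rib and 4 N on the right, so both are loaded. I'll back off and close the fingers, leaving the tin in place.

Call:
carry_out --rows '[[[-0.004, 0, 0], [0, 0, 0], 0.43], [[-0.008, 0, 0], [0, 0, 0], 0.43], [[-0.01, 0, 0], [0, 0, 0], 0.43], [[-0.01, 0, 0], [0, 0, 0], 0.43], [[0, 0, 0], [0, 0, 0], 1], [[0, 0, 0], [0, 0, 0], 1], [[0, 0, 0], [0, 0, 0], 1], [[0, 0, 0], [0, 0, 0], 1], [[0, 0, 0], [0, 0, 0], 1], [[0, 0, 0], [0, 0, 0], 1]]'

```text
t: 9.0
ee_pos: [587.9, 35.0, 27.2]
orientation: [-1.941, -2.47, 0.0]
ft_force: [0.2, 0.6, 0.5]
width: 13.7
```

```bash
python3 snap.py w9
```

```text
9.0 [587.88165044  35.03798856  27.16189963] [-1.94141403e+00 -2.46978197e+00  7.11665010e-05] [0.20031584 0.56267572 0.45557401]
```

View pics/w9.png

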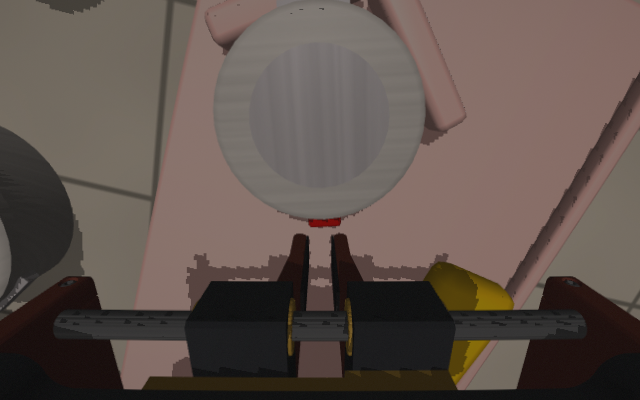

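Call:
carry_out --rows '[[[0, 0, 0], [0, 0, 0], 1], [[0, 0, 0], [0, 0, 0], 1], [[0, 0, 0], [0, 0, 0], 1]]'

```text
t: 9.3
ee_pos: [588.0, 34.8, 27.2]
orientation: [1.942, 2.47, 0.0]
ft_force: [-0.4, -0.7, -0.2]
width: 0.6
```

```bash
python3 tin.py w9 214 425 0 221 112 320; python3 snap.py w10; python3 - <<'E'
from h import *; import pickle
for n in ['w9','w10']:
    o=pickle.load(open(f'pics/{n}.pkl','rb')); im=cv2.imread(f'pics/{n}.png'); hsv=cv2.cvtColor(im,cv2.COLOR_BGR2HSV).astype(int)
    red=(((hsv[...,0]>174)|(hsv[...,0]<5))&(hsv[...,1]>170)&(hsv[...,2]>60)).astype(np.uint8); red[235:]=0; red[:200]=0; red[:,:250]=0;red[:,400:]=0
    k,l,s,c=cv2.connectedComponentsWithStats(red); i=1+s[1:,4].argmax(); print(s[i],c[i])
    x0,y0,w,h,_=s[i]
    P=onz('wrist',[[x0,y0+h/2],[x0+w,y0+h/2],[x0+w/2,y0+h]],40,o); print(R.from_rotvec(o['orientation']).inv().apply(P-o['ee_pos']).round(1), o['width'])
cv2.imwrite('pics/w10c.png',cv2.resize(im[180:300,220:420],None,fx=4,fy=4))
E
```

```text
width 91.12463497103884 tool xy of l,r,bottom [[ 80.3 -46.  -29.8]
 [ 80.3  45.1 -29.8]
 [ 29.9  -0.2 -29.8]]
centre [569.77947014 107.74218039  27.16634195]
to seat in tool [-0.27548969  2.22142372 27.16609543]
9.3 [587.98861209  34.82242855  27.20285714] [1.94182087e+00 2.46957685e+00 6.87520396e-05] [-0.42547379 -0.68690048 -0.21989028]
[309 218  32   9 215] [324.48837209 222.34418605]
[[ 22.4  -6.2 -12.8]
 [ 22.4  11.3 -12.8]
 [ 19.8   2.6 -12.8]] 13.665236495642132
[309 218  32   9 222] [324.35585586 221.84234234]
[[ 22.4  -6.2 -12.8]
 [ 22.4  11.3 -12.8]
 [ 19.8   2.6 -12.8]] 0.5935173648437695
```

View pics/w10c.png

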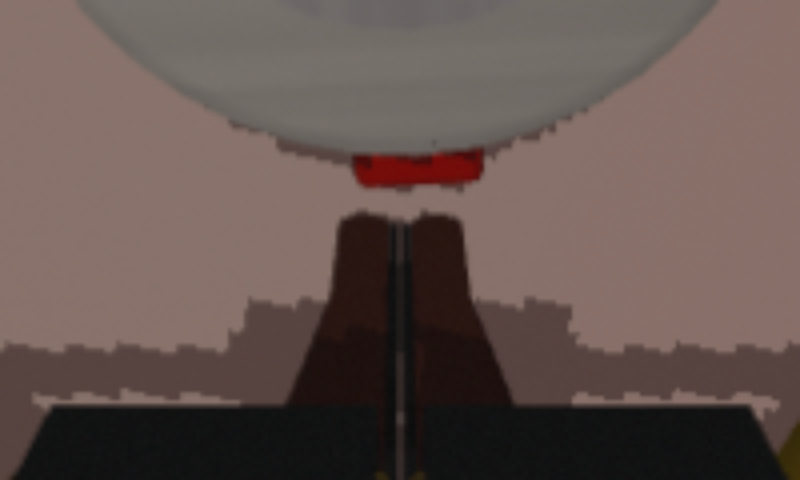

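The button face spans (309–341, 222). That is 2.6 mm to the right of the fingers, with the tin turned about 3°. I'll align the tool to it, then approach.

Call:
carry_out --rows '[[[0, 0, 0], [0, 0, -0.05], 1], [[0, 0.0034, 0], [0, 0, 0], 1], [[0.003, 0, 0], [0, 0, 0], 1], [[0.002, 0, 0], [0, 0, 0], 1], [[0.001, 0, 0], [0, 0, 0], 1], [[0, 0, 0], [0, 0, 0], 1]]'

```text
t: 9.85
ee_pos: [589.3, 41.8, 27.1]
orientation: [-1.88, -2.517, 0.0]
ft_force: [0.1, -0.2, 0.1]
width: 0.6
```

Call:
carry_out --rows '[[[0.001, 0, 0], [0, 0, 0], 1], [[0.001, 0, 0], [0, 0, 0], 1], [[0, 0, 0], [0, 0, 0], 1]]'

```text
t: 10.1
ee_pos: [588.9, 43.5, 27.2]
orientation: [-1.88, -2.517, 0.0]
ft_force: [0.0, 0.0, 0.4]
width: 0.4
```

```bash
python3 snap.py w11; python3 -c "
import cv2;im=cv2.imread('pics/w11.png');cv2.imwrite('pics/w11c.png',cv2.resize(im[0:290,190:480],None,fx=2,fy=2))"
```

```text
10.1 [588.87485036  43.45297631  27.17742825] [-1.87975811e+00 -2.51705486e+00  4.29751548e-05] [0.04385653 0.00391289 0.39250532]
```

View pics/w11c.png

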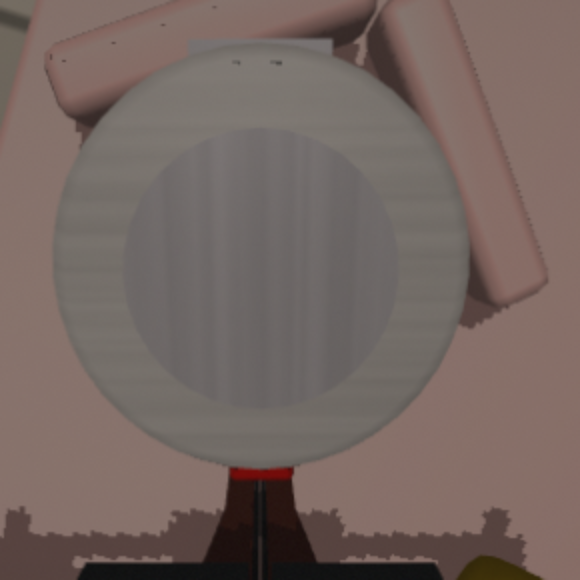

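It is lined up and about to touch. I'll start the press.

Call:
carry_out --rows '[[[0.001, 0, 0], [0, 0, 0], 1], [[0.001, 0, 0], [0, 0, 0], 1], [[0.001, 0, 0], [0, 0, 0], 1], [[0, 0, 0], [0, 0, 0], 1]]'

```text
t: 10.48
ee_pos: [588.3, 46.0, 27.2]
orientation: [1.879, 2.517, 0.0]
ft_force: [1.2, -3.1, -1.3]
width: 0.7
```

Call:
carry_out --rows '[[[0.001, 0, 0], [0, 0, 0], 1], [[0.001, 0, 0], [0, 0, 0], 1], [[0.001, 0, 0], [0, 0, 0], 1], [[0, 0, 0], [0, 0, 0], 1]]'

```text
t: 10.82
ee_pos: [587.7, 48.8, 27.3]
orientation: [1.879, 2.517, 0.0]
ft_force: [2.5, -5.6, -0.8]
width: 0.2
```

Call:
carry_out --rows '[[[0.001, 0, 0], [0, 0, 0], 1], [[0.001, 0, 0], [0, 0, 0], 1], [[0.001, 0, 0], [0, 0, 0], 1], [[0, 0, 0], [0, 0, 0], 1]]'

```text
t: 11.15
ee_pos: [587.3, 51.3, 27.4]
orientation: [1.878, 2.516, 0.0]
ft_force: [3.1, -7.7, -0.2]
width: 0.5
```

Call:
carry_out --rows '[[[0.001, 0, 0], [0, 0, 0], 1], [[0.001, 0, 0], [0, 0, 0], 1], [[0, 0, 0], [0, 0, 0], 1]]'

```text
t: 11.4
ee_pos: [587.3, 52.8, 27.6]
orientation: [1.877, 2.515, 0.001]
ft_force: [3.8, -10.7, -1.0]
width: 0.7
```

Call:
carry_out --rows '[[[0.001, 0, 0], [0, 0, 0], 1], [[0, 0, 0], [0, 0, 0], 1]]'

```text
t: 11.57
ee_pos: [587.7, 53.1, 27.8]
orientation: [1.876, 2.514, 0.001]
ft_force: [6.5, -14.2, -0.9]
width: 0.4
```

```bash
python3 snap.py w12
```

```text
11.5667 [587.74963385  53.09208973  27.77902278] [1.87567601e+00 2.51429688e+00 1.33324076e-03] [  6.47971865 -14.23474618  -0.87197817]
```

View pics/w12.png

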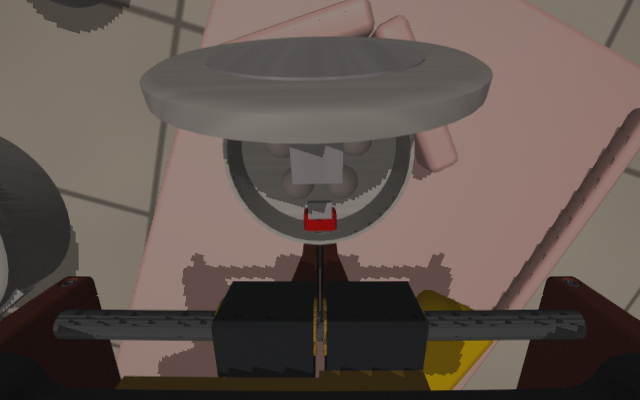

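The lid has sprung open, with the red button pushed in at (320,217), at 15.6 N. I'll hold it for just over a second.

Call:
carry_out --rows '[[[0.0003, 0, 0], [0, 0, 0], 1], [[0, 0, 0], [0, 0, 0], 1], [[0, 0, 0], [0, 0, 0], 1], [[0, 0, 0], [0, 0, 0], 1], [[0, 0, 0], [0, 0, 0], 1], [[0, 0, 0], [0, 0, 0], 1], [[0, 0, 0], [0, 0, 0], 1], [[0, 0, 0], [0, 0, 0], 1], [[0, 0, 0], [0, 0, 0], 1], [[0, 0, 0], [0, 0, 0], 1], [[0, 0, 0], [0, 0, 0], 1], [[0, 0, 0], [0, 0, 0], 1]]'

```text
t: 12.62
ee_pos: [587.8, 53.2, 27.8]
orientation: [1.876, 2.514, 0.001]
ft_force: [7.3, -14.5, -1.2]
width: 0.8
```

Call:
carry_out --rows '[[[0, 0, 0], [0, 0, 0], 1], [[0, 0, 0], [0, 0, 0], 1], [[-0.003, 0, 0], [0, 0, 0], 1], [[-0.004, 0, 0], [0, 0, 0], 1], [[-0.005, 0, 0], [0, 0, 0], 1], [[-0.01, 0, 0], [0, 0, 0], 1], [[-0.015, 0, 0], [0, 0, 0], 1], [[0, 0, 0], [0, 0, 0], 1], [[0, 0, 0], [0, 0, 0], 1]]'

```text
t: 13.37
ee_pos: [596.1, 18.9, 27.1]
orientation: [-1.882, -2.515, -0.0]
ft_force: [0.3, 0.2, 0.1]
width: 0.3
```

```bash
python3 snap.py w13
```

```text
13.3667 [596.13286674  18.86634422  27.12397654] [-1.88172917e+00 -2.51541407e+00 -2.50888963e-04] [0.33245302 0.20960312 0.12186965]
```

View pics/w13.png

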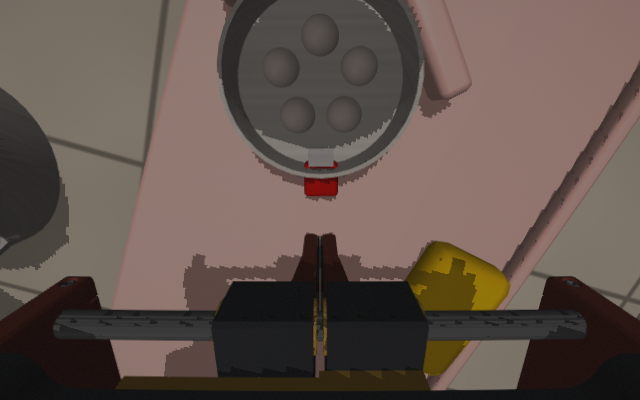

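Call:
carry_out --rows '[[[-0.015, 0, -0.01], [0, 0, 0], 1], [[-0.005, 0, -0.035], [0, 0, 0], 1], [[0, 0, -0.04], [0, 0, 0], 1], [[0, 0, -0.04], [0, 0, 0], 1], [[0, 0, -0.04], [0, 0, 0], 1], [[0, 0, -0.04], [0, 0, 0], 1], [[0, 0, 0], [0, 0, 0], 1], [[0, 0, 0], [0, 0, 0], 1], [[0, 0, 0], [0, 0, 0], 1]]'

```text
t: 14.17
ee_pos: [601.2, 0.3, 232.3]
orientation: [1.88, 2.517, -0.0]
ft_force: [-0.6, -0.0, 0.1]
width: 0.5
```

```bash
python3 snap.py w14; python3 -c "
from h import *
im=imaging.get_image('scene')[:,:,::-1]; cv2.imwrite('pics/s2.png',cv2.resize(im[110:330,215:425],None,fx=2.6,fy=2.6,interpolation=cv2.INTER_CUBIC))"
```

```text
14.1667 [6.01226930e+02 2.52353924e-01 2.32332518e+02] [ 1.87950762e+00  2.51733730e+00 -2.57753707e-05] [-0.64029366 -0.04003245  0.11528958]
```

View pics/w14.png

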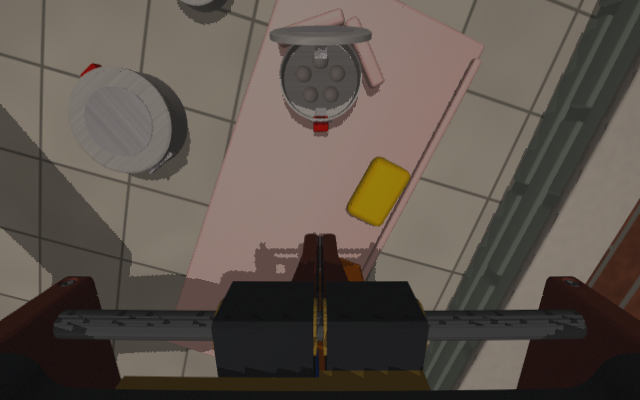

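View pics/s2.png

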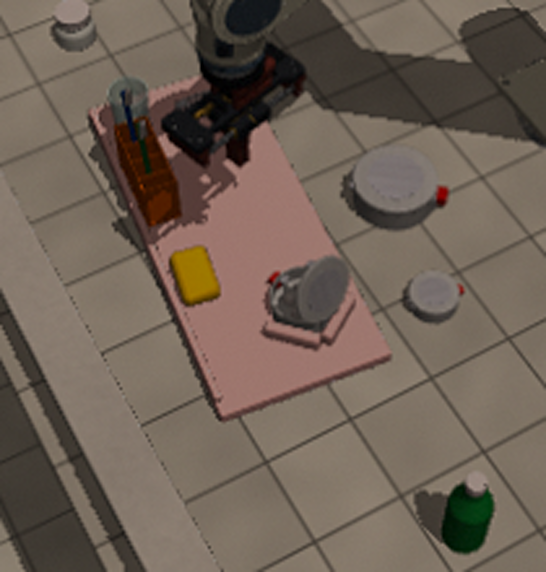

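```bash
sed 's/,57,o)/,52,o)/' tin.py > tin52.py; python3 tin52.py w13 218 424 0 177 70 320; python3 tin52.py w14 281 360.5 0 121 80 320; python3 tin.py w11 216.5 424.5 0 234 128 320
python3 -c "
import cv2;im=cv2.imread('pics/w14.png');cv2.imwrite('pics/w14c.png',cv2.resize(im[0:150,250:410],None,fx=4.5,fy=4,interpolation=cv2.INTER_CUBIC))"
```

```text
width 88.84774463657078 tool xy of l,r,bottom [[ 97.7 -44.2 -24.8]
 [ 97.7  44.6 -24.8]
 [ 50.5  -0.2 -24.9]]
centre [569.35083115 110.48775349  27.15003997]
to seat in tool [-3.14195854  1.83905315 27.14917427]
width 86.32194288173768 tool xy of l,r,bottom [[ 1.119e+02 -4.250e+01  1.803e+02]
 [ 1.119e+02  4.380e+01  1.803e+02]
 [ 6.870e+01 -1.000e-01  1.803e+02]]
centre [569.56736217 109.49159004 232.3304052 ]
to seat in tool [ -2.11703521   1.91006851 232.33043182]
width 91.2085074533274 tool xy of l,r,bottom [[ 73.6 -45.6 -29.8]
 [ 73.6  45.6 -29.8]
 [ 23.1  -0.2 -29.8]]
centre [569.49475604 108.77748889  27.18108278]
to seat in tool [-1.45825134  2.18341147 27.18084279]
```

View pics/w14c.png

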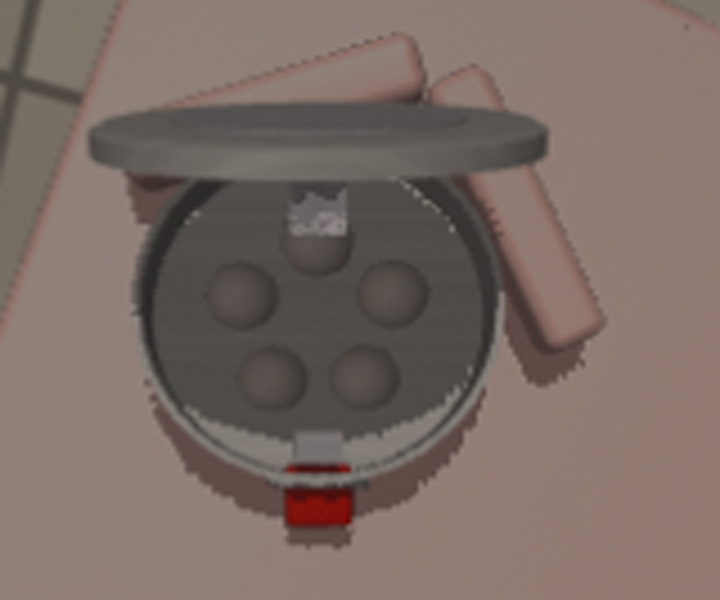

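```bash
python3 -c "
from workcell import close_job,readout
print(readout.get_obs()['ft_force']); print(close_job())"
```

```text
[ 0.27500527 -0.20494349 -0.53014307]
the job is handed in; nothing more can be done
None
```

The tin is open: it stands flat against the vee stop with its lid up and the red button free again. I handed the job in at about 14 s.

- **Moving it:** I pushed the 90 mm tin across the shelf with the half-open fingers on either side of its button. At about 10 N the force split showed both ribs loaded.
- **Pressing:** I pressed the button with closed fingers along the tin's axis. The reading was 15.6 to 16.3 N, and I held it there for over a second. The lid sprang open during the press.
- **Last checks:** The pictures show the lid open and the button sprung back out. The wrist force is about zero and the gripper is clear of everything. The soap, rack, tumbler, lotion bottle and jar look unmoved in the last pictures. The tweezers and nail brush were hidden or out of frame in them, but nothing touched either.
- **Less certain:** The open lid hides the left rib, so I could not see that contact at the end. It rests on the force split and on the tin's measured centre, (569.5, 110). That is 2 to 3 mm from my seat estimates, (572, 108) and (572.5, 109.4), which is within the camera error.

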